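# Put the mixed-up crock lids back on their own pickling crocks

## Robot

A 6-joint arm with a two-finger parallel gripper is mounted at the origin on the work surface. World frame = base frame: x ahead of the robot, y to its left, z up, the work surface at z = 0. Lengths are in m, angles in rad, forces in N, time in s.
With the tool pointing down it reaches from about 0.25 to 0.8 m from the base axis. Payload 8.5 kg.
Tool frame: the origin (TCP) lies on the centre line of the jaws, within the pads' length; the fingertips stand 11 mm ahead of it and the grasp point (between the pads) lies 8 mm behind it; z points along the fingers, y is the line along which they close (so a half turn about z gives the same grasp; the last joint's range is limited). The gripper opens to 85 mm and grips with 20 to 120 N. Pads are 22 mm wide; open, the fingers measure 114 mm over their backs; the gripper's body (76 mm by 85 mm) begins 54 mm behind the grasp point. The pads swing forward as they close: fully open they stand 13 mm farther back than shut.
Start: joints at [-1.348, 0.238, -0.013, 1.319, 0, 1.571], TCP at [0.116, -0.512, 0.242] pointing down, gripper open.
Joint ranges: [-2.66, 2.66], [-1.03, 1.9], [-1.14, 1.46], [-1.82, 2.27], [-1.45, 1.34], [-3.14, 3.14]. Speed limits (rad/s): [2.22, 2.22, 2.79, 3.14, 3.14, 3.14].

## Interface

Orientations are given as a 3x3 rotation matrix whose columns are the frame's x, y, z axes.
In Python, from cell import r, optics gives the robot as it stands.
- The arm moves only by the tool step_arm, never from a script. Its argument "rows" is a list of rows, each an object of numbers: "claw": the finger opening in mm, from 0 to 85.4; "tx", "ty", "tz": the shift along the tool's x, y, z in mm; "twist": the turn about the tool's z in degrees. In form: [{"claw": .., "tx": .., "ty": .., "tz": .., "twist": ..}, ...]. A call has 1 to 12 rows; each row shifts and turns the commanded pose from where the row before left it, along the tool's axes as they then stand; what a row does not reach is not made up. A row lasts 1/12 s, in which the tool goes at most 41.7 mm and 7.16 degrees, less where a joint would pass 70% of its speed; a pose out of reach is approached as far as the arm can. A call with a gripper value outside its range is refused whole. The fingers move at their own pace and stop on an object; "force" is the grip in N (left out, the last holds). Time passes only in rows, so rows that do not move let the fingers close. It gives the time, the measured TCP pose, the force, the opening and the grip force at its end, in the units of the state.
- r.sense(): the state, without advancing time (a new reading comes with each control period).
- optics.capture(name): name is "scene" or "side" or "wrist"; returns the picture (480x640x3 uint8, red, green, blue); there is no depth.
- optics.calibration(name): a dict with "intrinsics" (3x3 intrinsics, pixels), "T" (4x4, takes a point from camera to world coordinates); the wrist camera has in their place "mount" (4x4, takes a point from camera to tool coordinates, whose origin is the TCP and whose axes are the flange's). Camera axes: x right, y down, z forward; pixel columns grow to the right and rows downward; lengths in m; the calibration is good to about 2 mm. A picture is of the moment at which its call begins: read the wrist's pose just before it. calibration takes no time and is no camera call.
- r.job_done(): hands the job in; it is judged then, once.
The state is a dict: "time_s": time; "joint_positions": joint angles; "qd": joint speeds; "effort": joint torques, N m; "tcp_pos": TCP position; "tool_rot": TCP orientation; "ft_force": force on the tool from outside, world axes, zero at the start; "wrist_torque": the same for the moment, N m; "finger_gap": finger opening in m; "grip_force": force on a finger pad.
Only numpy, scipy, OpenCV 4.12 (cv2) and the standard library are available. Lean on these libraries where they do the work, as an engineer would, in place of code of your own. Each camera call takes 0.05 s, during which the arm holds its last target. There are 200 camera calls.

## Task

The lids of the three pickling crocks have been mixed up: put each lid back on the crock of its own colour, seated fully in the mouth and let go. Use the middle of the clean white plate to set a lid aside on the way; lids stay right way up and never go on the bare counter. The stoneware chips, so set every lid down gently rather than dropping it, and leave the crocks, the pickle jar, the salt can and the mixing bowl standing where they are.

Things in the scene. Friction and masses are not known exactly. Their poses are not given: they have to be found in the camera images.
- lid_red: loose brick red stoneware lid, 0.25 kg, at the start on a crock of another colour: round flange 103 mm across, 8 mm thick; under it a plug 14 mm deep, tapering from 88 mm across to 72 mm at its foot; on top a round knob 28 mm across, 30 mm tall, to lift it by. Origin: on the axis at the foot of the plug (lowest point), z up; flange top at z = 22 mm, knob top at 52 mm. Yaw has no meaning.
- lid_blue: loose dark blue stoneware lid, 0.25 kg, at the start on a crock of another colour: round flange 103 mm across, 8 mm thick; under it a plug 14 mm deep, tapering from 88 mm across to 72 mm at its foot; on top a round knob 28 mm across, 30 mm tall, to lift it by. Origin: on the axis at the foot of the plug (lowest point), z up; flange top at z = 22 mm, knob top at 52 mm. Yaw has no meaning.
- lid_yellow: loose mustard yellow stoneware lid, 0.25 kg, at the start on a crock of another colour: round flange 103 mm across, 8 mm thick; under it a plug 14 mm deep, tapering from 88 mm across to 72 mm at its foot; on top a round knob 28 mm across, 30 mm tall, to lift it by. Origin: on the axis at the foot of the plug (lowest point), z up; flange top at z = 22 mm, knob top at 52 mm. Yaw has no meaning.
- crock_red: brick red stoneware pickling crock, loose, 1.6 kg, 132 mm across, 120 mm tall, round mouth 92 mm wide inside, 108 mm over the rim. Origin: centre of the underside, z up. A lid is seated with its plug in the mouth and its flange on the rim: lid's origin 106 mm above the crock's, same axis (2 mm play). The plug centres itself if let go up to 6 mm off.
- crock_blue: dark blue stoneware pickling crock, loose, 1.6 kg, 132 mm across, 120 mm tall, round mouth 92 mm wide inside, 108 mm over the rim. Origin: centre of the underside, z up. A lid is seated with its plug in the mouth and its flange on the rim: lid's origin 106 mm above the crock's, same axis (2 mm play). The plug centres itself if let go up to 6 mm off.
- crock_yellow: mustard yellow stoneware pickling crock, loose, 1.6 kg, 132 mm across, 120 mm tall, round mouth 92 mm wide inside, 108 mm over the rim. Origin: centre of the underside, z up. A lid is seated with its plug in the mouth and its flange on the rim: lid's origin 106 mm above the crock's, same axis (2 mm play). The plug centres itself if let go up to 6 mm off.
- plate: clean white plate, loose, 0.45 kg, 170 mm across, flat eating surface 124 mm across and 10 mm above its underside, rim 18 mm high. Origin: centre of the underside, z up. Empty at the start; a lid rests on it standing on the foot of its plug (lid's origin 10 mm above the plate's).
- pickle_jar: bystander: glass jar of pickles with a metal lid, 84 mm across, 144 mm tall. Origin: centre of the underside.
- salt_can: bystander: navy cardboard can of salt with a white band and metal top, 76 mm across, 135 mm tall. Origin: centre of the underside.
- mixing_bowl: bystander: empty stainless steel mixing bowl, 184 mm across the rim, 65 mm tall. Origin: centre of the underside.

How it is judged:
By the outcome, as a careful person would: the job done as asked, in the order asked, and still so for the second after the job is handed in, with the robot touching nothing.
It also fails if it takes over 106 s, if anything falls off the work surface, if the arm or the gripper's body presses on something with over 40 N, if the wrist force passes 120 N, or if a joint passes its speed limit or range.

## Working session

There is one attempt and no reset: what is moved stays moved. The work goes in short steps, Python scripts to look and compute and a tool call to move; the robot and the scene stay as the last step left them, time stands still between calls to the robot, and variables do not carry over. Pictures are saved under pics/ and viewed, at most 14 in all, crops included, and the job is handed in when it is done.

Besides the shell and the picture viewer there is one more tool, called after "Emit:" by a JSON object that holds its "name" and its "arguments", one argument or row to a line. step_arm: Moves the arm, as the interface text tells. Its arguments: {"type":"object","properties":{"rows":{"type":"array"},"force":{"type":"number"}},"required":["rows"]}

```bash
ls; mkdir -p pics
python3 - <<'E'
from cell import r, optics
import cv2
s=r.sense(); print(s['time_s'],s['tcp_pos'],s['tool_rot'],s['finger_gap'])
for n in("scene","side"):
    cv2.imwrite(f"pics/{n}0.png",optics.capture(n)[:,:,::-1]); c=optics.calibration(n); print(n,c)
print(optics.calibration("wrist"))
E
```

```text
pics
0.0 [ 0.11589882 -0.51163095  0.24167847] [[ 9.75283301e-01  2.20957841e-01 -3.38730584e-04]
 [ 2.20958100e-01 -9.75282279e-01  1.41223225e-03]
 [-1.83141471e-05 -1.45217179e-03 -9.99998945e-01]] 0.08513780691038357
scene {'intrinsics': array([[479.80547069,   0.        , 323.79364633],
       [  0.        , 479.80547069, 242.12479353],
       [  0.        ,   0.        ,   1.        ]]), 'T': array([[ 0.37095858,  0.7039781 , -0.60564393,  1.08221884],
       [ 0.92863231, -0.28516383,  0.23732597, -0.21577809],
       [-0.00563546, -0.65045863, -0.75952078,  0.71875535],
       [ 0.        ,  0.        ,  0.        ,  1.        ]])}
side {'intrinsics': array([[606.70171368,   0.        , 320.4743396 ],
       [  0.        , 606.70171368, 241.87271618],
       [  0.        ,   0.        ,   1.        ]]), 'T': array([[ 0.72994862,  0.45133712, -0.51329311,  1.15455149],
       [ 0.68344436, -0.49172088,  0.53955017, -0.61825425],
       [-0.00887792, -0.74465118, -0.66739478,  0.84762627],
       [ 0.        ,  0.        ,  0.        ,  1.        ]])}
{'intrinsics': array([[347.48327546,   0.        , 318.33288472],
       [  0.        , 347.48327546, 245.15191189],
       [  0.        ,   0.        ,   1.        ]]), 'mount': array([[-1.14254715e-03, -9.52004940e-01, -3.06080526e-01,
         7.81620642e-02],
       [ 9.99998359e-01, -1.51796742e-03,  9.88521603e-04,
        -2.00063154e-04],
       [-1.40569772e-03, -3.06078895e-01,  9.52005113e-01,
        -1.31371763e-01],
       [ 0.00000000e+00,  0.00000000e+00,  0.00000000e+00,
         1.00000000e+00]])}
```

View pics/scene0.png

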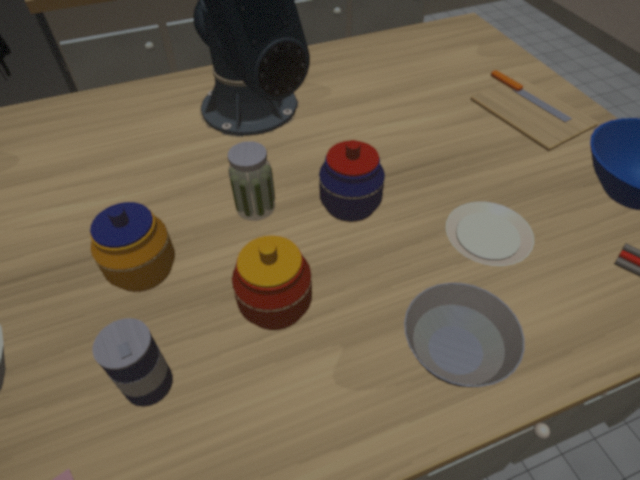

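View pics/side0.png

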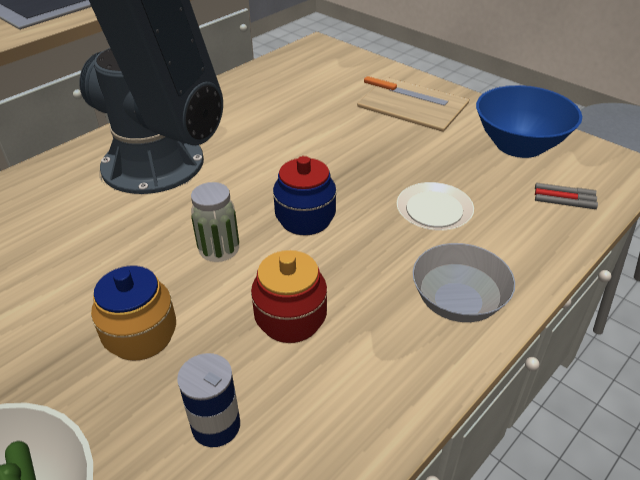

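The scene picture shows knob tops at red (352,146, on the blue crock), blue (119,211, on yellow) and yellow (267,243, on red), with the plate at (489,234). In the side picture they are at red (304,161), blue (123,275), yellow (287,258) and plate (435,208). The lids form a 3-cycle: red→plate, blue→blue, yellow→yellow, red→red.

```bash
cat > h.py <<'E'
import numpy as np, cv2
from cell import r, optics
def ray(K,T,uv):
    d=T[:3,:3]@np.linalg.solve(K,[*uv,1.]); return T[:3,3],d
def onplane(K,T,uv,z):
    o,d=ray(K,T,uv); return o+d*(z-o[2])/d[2]
def st():
    s=r.sense(); return np.array(s['tcp_pos']),np.array(s['tool_rot']),s
def wristT(p,R):
    # mount is in tool coords
    T=np.eye(4);T[:3,:3]=R;T[:3,3]=p
    return T@optics.calibration("wrist")["mount"]
def go(target):
    p,R,s=st(); print("move tool mm",np.round(R.T@(np.array(target)-p)*1000,1),"tcp",p.round(4),"t",round(s['time_s'],2))
E
python3 - <<'E'
from h import *
P={'red':((352,146),(304,161),.158),'blue':((119,211),(123,275),.158),'yellow':((267,243),(287,258),.158),'plate':((489,234),(435,208),.01)
,'jar':((248,156),(211,196),.144),'can':((124,340),(206,375),.135),'bowl':((464,330),(463,280),.065)}
for k,(a,b,z) in P.items():
    q=[]
    for n,uv in(("scene",a),("side",b)):
        c=optics.calibration(n); q.append(onplane(c['intrinsics'],c['T'],uv,z))
    print(k,np.round(q,3).tolist())
p,R,s=st(); print(s['joint_positions'])
go([0.36,-0.03,0.26])
E
```

```text
red [[0.437, 0.095, 0.158], [0.434, 0.094, 0.158]]
blue [[0.447, -0.326, 0.158], [0.444, -0.334, 0.158]]
yellow [[0.604, -0.122, 0.158], [0.611, -0.127, 0.158]]
plate [[0.62, 0.315, 0.01], [0.62, 0.311, 0.01]]
jar [[0.374, -0.089, 0.144], [0.371, -0.095, 0.144]]
can [[0.678, -0.352, 0.135], [0.68, -0.358, 0.135]]
bowl [[0.809, 0.123, 0.065], [0.812, 0.113, 0.065]]
[-1.34798489e+00  2.38740092e-01 -1.41675718e-02  1.31919634e+00
 -6.65441969e-06  1.57080294e+00]
move tool mm [ 344.5 -415.9  -17.7] tcp [ 0.1159 -0.5117  0.2417] t 0.1
```

Emit:
{"name": "step_arm", "arguments": {
  "rows": [
    {"claw": 60,"tx": 22,"ty": -26,"tz": -1},
    {"claw": 60,"tx": 22,"ty": -26,"tz": -1},
    {"claw": 60,"tx": 22,"ty": -26,"tz": -1},
    {"claw": 60,"tx": 22,"ty": -26,"tz": -1}
  ],
  "force": 40
}}

```text
validation failed for argument at $.ro...
```

Run:
```python
from h import *
p,R,s=st(); print(s['joint_positions'],s['finger_gap']); go([.436,.0945,.25])
```

```text
[-1.34798489e+00  2.38740092e-01 -1.41675718e-02  1.31919634e+00
 -6.65441969e-06  1.57080294e+00] 0.08542582027147469
move tool mm [ 446.1 -520.5   -7.6] tcp [ 0.1159 -0.5117  0.2417] t 0.1
```

Perhaps every field is required.

Emit:
{"name": "step_arm", "arguments": {
  "rows": [
    {"claw": 60,"tx": 22,"ty": -26,"tz": -1,"twist": 0},
    {"claw": 60,"tx": 22,"ty": -26,"tz": -1,"twist": 0},
    {"claw": 60,"tx": 22,"ty": -26,"tz": -1,"twist": 0},
    {"claw": 60,"tx": 22,"ty": -26,"tz": -1,"twist": 0}
  ],
  "force": 40
}}

```text
time_s: 0.43
tcp_pos: [0.179, -0.3896, 0.2458]
tool_rot: [[0.975, 0.22, -0.0], [0.22, -0.975, 0.001], [-0.0, -0.001, -1.0]]
ft_force: [0.4, 0.5, -0.4]
finger_gap: 0.0603
grip_force: 0.0
```

Run:
```python
from h import *
p,R,s=st(); print(s['joint_positions'],s['finger_gap']); go([.436,.0945,.25])
```

```text
[-1.14020043e+00  7.26765661e-02 -2.07600488e-01  1.29161606e+00
  7.75036537e-05  1.77943665e+00] 0.06034672529160475
move tool mm [ 357.3 -415.6   -3.8] tcp [ 0.179  -0.3896  0.2458] t 0.43
```

Emit:
{"name": "step_arm", "arguments": {
  "rows": [
    {"claw": 60,"tx": 0,"ty": 0,"tz": 0,"twist": -7.03},
    {"claw": 60,"tx": 0,"ty": 0,"tz": 0,"twist": -7.03},
    {"claw": 60,"tx": 0,"ty": 0,"tz": 0,"twist": -7.03},
    {"claw": 60,"tx": 0,"ty": 0,"tz": 0,"twist": -7.03},
    {"claw": 60,"tx": 0,"ty": 0,"tz": 0,"twist": -7.03},
    {"claw": 60,"tx": 0,"ty": 0,"tz": 0,"twist": -7.03},
    {"claw": 60,"tx": 0,"ty": 0,"tz": 0,"twist": -7.03},
    {"claw": 60,"tx": 0,"ty": 0,"tz": 0,"twist": -7.03},
    {"claw": 60,"tx": 0,"ty": 0,"tz": 0,"twist": -7.03},
    {"claw": 60,"tx": 0,"ty": 0,"tz": 0,"twist": -7.03},
    {"claw": 60,"tx": 0,"ty": 0,"tz": 0,"twist": -7.03}
  ]
}}

```text
time_s: 1.35
tcp_pos: [0.1787, -0.3909, 0.246]
tool_rot: [[-0.008, 1.0, -0.0], [1.0, 0.008, 0.001], [0.001, -0.0, -1.0]]
ft_force: [0.2, -0.2, -0.6]
finger_gap: 0.0602
grip_force: 0.0
```

Run:
```python
from h import *
p,R,s=st(); print(s['joint_positions'],R); go([.436,.0945,.25])
```

```text
[-1.14195951e+00  7.41981264e-02 -2.05353589e-01  1.29198274e+00
  5.40654827e-05  4.21152173e-01] [[-7.68445557e-03  9.99970441e-01 -2.57752080e-04]
 [ 9.99970232e-01  7.68463279e-03  6.93768507e-04]
 [ 6.95728730e-04 -2.52413174e-04 -9.99999726e-01]]
move tool mm [483.4 261.   -3.7] tcp [ 0.1787 -0.3909  0.246 ] t 1.35
```

Emit:
{"name": "step_arm", "arguments": {
  "rows": [
    {"claw": 60,"tx": 35,"ty": 19,"tz": 0,"twist": 0},
    {"claw": 60,"tx": 35,"ty": 19,"tz": 0,"twist": 0},
    {"claw": 60,"tx": 35,"ty": 19,"tz": 0,"twist": 0},
    {"claw": 60,"tx": 35,"ty": 19,"tz": 0,"twist": 0},
    {"claw": 60,"tx": 35,"ty": 19,"tz": 0,"twist": 0},
    {"claw": 60,"tx": 35,"ty": 19,"tz": 0,"twist": 0},
    {"claw": 60,"tx": 35,"ty": 19,"tz": 0,"twist": 0},
    {"claw": 60,"tx": 35,"ty": 19,"tz": 0,"twist": 0},
    {"claw": 60,"tx": 35,"ty": 19,"tz": 0,"twist": 0},
    {"claw": 60,"tx": 35,"ty": 19,"tz": 0,"twist": 0},
    {"claw": 60,"tx": 30,"ty": 16,"tz": 0,"twist": 0},
    {"claw": 60,"tx": 20,"ty": 10,"tz": 0,"twist": 0}
  ]
}}

```text
time_s: 2.35
tcp_pos: [0.3951, 0.012, 0.2462]
tool_rot: [[-0.004, 1.0, 0.0], [1.0, 0.004, 0.001], [0.001, 0.0, -1.0]]
ft_force: [1.0, -0.8, 0.5]
finger_gap: 0.06
grip_force: 0.0
```

Run:
```python
from h import *
go([.436,.0945,.25])
p,R,s=st(); im=optics.capture("wrist"); cv2.imwrite("pics/w1.png",im[:,:,::-1])
np.savez("w1.npz",im=im,T=wristT(p,R))
```

```text
move tool mm [82.3 41.2 -3.8] tcp [0.3951 0.012  0.2462] t 2.35
```

View pics/w1.png

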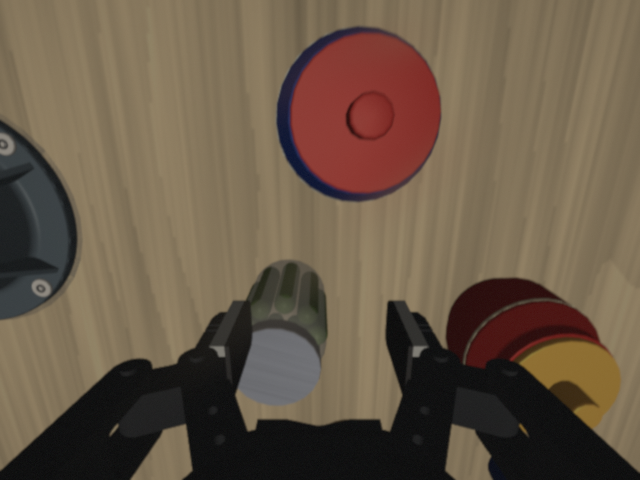

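The wrist picture shows the red lid whole, its flange centred about (365,113) and its knob at (370,115).

```bash
cat >> h.py <<'E'
HS={'red':[(0,110,60),(8,255,255)],'yellow':[(15,110,60),(30,255,255)],'blue':[(108,110,20),(130,255,255)],}
def disc(im,T,col,near,z=.128,zmax=.08):
    """circle (mm) of the coloured region near `near`, its outline projected to plane z"""
    K=optics.calibration("wrist")['intrinsics']
    h=cv2.cvtColor(im,cv2.COLOR_RGB2HSV)
    m=cv2.inRange(h,*[np.array(a) for a in HS[col]])
    if col=='red': m|=cv2.inRange(h,np.array((172,110,60)),np.array((180,255,255)))
    m=cv2.morphologyEx(m,cv2.MORPH_OPEN,np.ones((5,5)))
    for c in cv2.findContours(m,cv2.RETR_EXTERNAL,cv2.CHAIN_APPROX_NONE)[0]:
        if cv2.contourArea(c)<800: continue
        q=np.array([onplane(K,T,p,z)[:2] for p in c[:,0].astype(float)]).astype(np.float32)
        (a,b),(w,d),_=cv2.fitEllipse(q*1000); e=cv2.minEnclosingCircle(q*1000)
        if np.hypot(a/1000-near[0],b/1000-near[1])<zmax: print(col,'ellipse c',round(a,1),round(b,1),'axes',round(w,1),round(d,1),'circ',np.round(e[0],1),round(2*e[1],1))
def look(col,near,z=.128,save=None):
    p,R,s=st(); im=optics.capture("wrist"); 
    if save: cv2.imwrite(save,im[:,:,::-1])
    disc(im,wristT(p,R),col,near,z)
E
python3 - <<'E'
from h import *
d=np.load("w1.npz"); disc(d['im'],d['T'],'red',(.436,.0945))
for uv in[(370,115)]: print(onplane(optics.calibration("wrist")['intrinsics'],d['T'],uv,.158))
p,R,s=st();print(p)
E
```

```text
red ellipse c 426.1 100.5 axes 100.3 100.8 circ [426.2 100.4] 101.8
[0.42521948 0.10083683 0.158     ]
[0.39649609 0.01362399 0.2460303 ]
```

Emit:
{"name": "step_arm", "arguments": {
  "rows": [
    {"claw": 60,"tx": 28,"ty": 10,"tz": 0,"twist": 0},
    {"claw": 60,"tx": 28,"ty": 10,"tz": 0,"twist": 0},
    {"claw": 60,"tx": 28,"ty": 11,"tz": 0,"twist": 0},
    {"claw": 60,"tx": 0,"ty": 0,"tz": 0,"twist": 0},
    {"claw": 60,"tx": 0,"ty": 0,"tz": 0,"twist": 0}
  ]
}}

```text
time_s: 2.82
tcp_pos: [0.425, 0.0943, 0.2458]
tool_rot: [[-0.004, 1.0, -0.001], [1.0, 0.004, -0.0], [-0.0, -0.001, -1.0]]
ft_force: [-0.4, -0.0, -0.3]
finger_gap: 0.0596
grip_force: 0.0
```

Run:
```python
from h import *
look('red',(.43,.097),save="pics/w2.png"); p,R,s=st();print(p,R,s['ft_force'],s['joint_positions'])
```

```text
red ellipse c 425.9 100.5 axes 100.4 100.5 circ [425.7 100.4] 101.7
[0.42462384 0.09343029 0.2458733 ] [[-3.14164574e-03  9.99994147e-01 -1.35504103e-03]
 [ 9.99994973e-01  3.14106134e-03 -4.33186372e-04]
 [-4.28927569e-04 -1.35639513e-03 -9.99998988e-01]] [-0.05741901  0.41379702 -0.06172927] [ 2.16669245e-01  8.32984044e-02 -1.95609933e-01  1.29330447e+00
 -1.31754067e-04  1.78432430e+00]
```

View pics/w2.png

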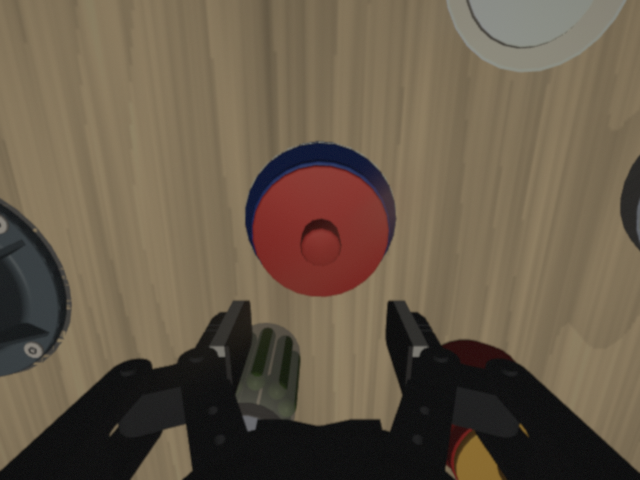

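The red lid is at image (320,232), centred between the jaws, and the two measurements agree: (0.426, 0.1005). I'll descend and grip.

Emit:
{"name": "step_arm", "arguments": {
  "rows": [
    {"claw": 60,"tx": 7,"ty": 1,"tz": 25,"twist": 0},
    {"claw": 60,"tx": 0,"ty": 0,"tz": 30,"twist": 0},
    {"claw": 60,"tx": 0,"ty": 0,"tz": 25,"twist": 0},
    {"claw": 60,"tx": 0,"ty": 0,"tz": 15,"twist": 0},
    {"claw": 60,"tx": 0,"ty": 0,"tz": 8,"twist": 0},
    {"claw": 60,"tx": 0,"ty": 0,"tz": 0,"twist": 0},
    {"claw": 60,"tx": 0,"ty": 0,"tz": 0,"twist": 0}
  ]
}}

```text
time_s: 3.45
tcp_pos: [0.4261, 0.0997, 0.1438]
tool_rot: [[-0.001, 1.0, 0.0], [1.0, 0.001, 0.0], [0.0, 0.0, -1.0]]
ft_force: [0.3, -0.8, -0.3]
finger_gap: 0.0601
grip_force: 0.0
```

Emit:
{"name": "step_arm", "arguments": {
  "rows": [
    {"claw": 15,"tx": 0,"ty": 0,"tz": 0,"twist": 0},
    {"claw": 15,"tx": 0,"ty": 0,"tz": 0,"twist": 0},
    {"claw": 15,"tx": 0,"ty": 0,"tz": 0,"twist": 0},
    {"claw": 15,"tx": 0,"ty": 0,"tz": 0,"twist": 0},
    {"claw": 15,"tx": 0,"ty": 0,"tz": 0,"twist": 0},
    {"claw": 15,"tx": 0,"ty": 0,"tz": 0,"twist": 0}
  ],
  "force": 40
}}

```text
time_s: 3.95
tcp_pos: [0.4268, 0.1004, 0.1444]
tool_rot: [[-0.002, 1.0, 0.002], [1.0, 0.002, 0.0], [0.0, 0.002, -1.0]]
ft_force: [-0.9, -1.1, 5.8]
finger_gap: 0.0268
grip_force: 38.9
```

Emit:
{"name": "step_arm", "arguments": {
  "rows": [
    {"claw": 15,"tx": 0,"ty": 0,"tz": -10,"twist": 0},
    {"claw": 15,"tx": 0,"ty": 0,"tz": -20,"twist": 0},
    {"claw": 15,"tx": 0,"ty": 0,"tz": -30,"twist": 0},
    {"claw": 15,"tx": 0,"ty": 0,"tz": -30,"twist": 0},
    {"claw": 15,"tx": 10,"ty": 20,"tz": 0,"twist": 0},
    {"claw": 15,"tx": 16,"ty": 26,"tz": 0,"twist": 0},
    {"claw": 15,"tx": 20,"ty": 30,"tz": 0,"twist": 0},
    {"claw": 15,"tx": 20,"ty": 30,"tz": 0,"twist": 0},
    {"claw": 15,"tx": 20,"ty": 30,"tz": 0,"twist": 0},
    {"claw": 15,"tx": 14,"ty": 28,"tz": 0,"twist": 0},
    {"claw": 15,"tx": 5,"ty": 15,"tz": 0,"twist": 0},
    {"claw": 15,"tx": 0,"ty": 0,"tz": 0,"twist": 0}
  ]
}}

```text
time_s: 4.95
tcp_pos: [0.6074, 0.207, 0.2318]
tool_rot: [[-0.003, 1.0, -0.0], [1.0, 0.003, 0.0], [0.0, -0.0, -1.0]]
ft_force: [-0.9, -0.2, -2.6]
finger_gap: 0.0267
grip_force: 40.3
```

Run:
```python
from h import *
HS['plate']=[(0,0,110),(180,70,255)]
look('plate',(.62,.313),z=.014,save="pics/w3.png"); p,R,s=st();print(p,s['grip_force'],s['ft_force'])
```

```text
plate ellipse c 616.3 312.0 axes 170.0 171.9 circ [616.8 313.1] 174.1
[0.60572044 0.20624906 0.23204433] 40.271902084350586 [ 0.24231765 -0.33085575 -2.79746326]
```

View pics/w3.png

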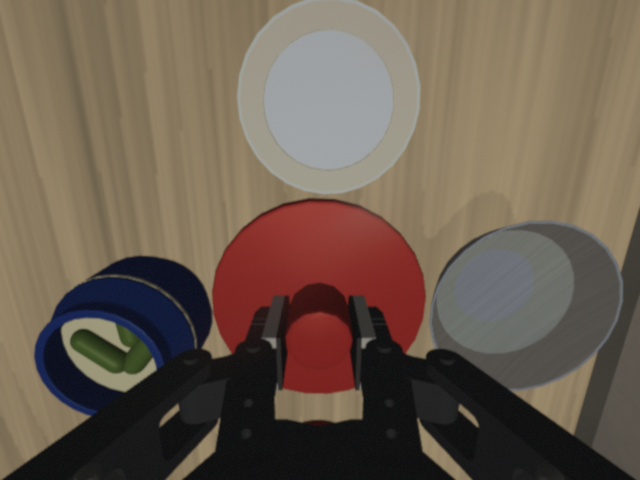

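The plate is whole in view, centred at (328,95), i.e. (0.6165, 0.312). The lid hangs level in the jaws, and the blue crock stands open.

Emit:
{"name": "step_arm", "arguments": {
  "rows": [
    {"claw": 15,"tx": 26,"ty": 3,"tz": 0,"twist": 0},
    {"claw": 15,"tx": 36,"ty": 4,"tz": 0,"twist": 0},
    {"claw": 15,"tx": 30,"ty": 4,"tz": 0,"twist": 0},
    {"claw": 15,"tx": 14,"ty": 0,"tz": 10,"twist": 0},
    {"claw": 15,"tx": 0,"ty": 0,"tz": 25,"twist": 0},
    {"claw": 15,"tx": 0,"ty": 0,"tz": 30,"twist": 0},
    {"claw": 15,"tx": 0,"ty": 0,"tz": 30,"twist": 0},
    {"claw": 15,"tx": 0,"ty": 0,"tz": 30,"twist": 0},
    {"claw": 15,"tx": 0,"ty": 0,"tz": 25,"twist": 0},
    {"claw": 15,"tx": 0,"ty": 0,"tz": 15,"twist": 0},
    {"claw": 15,"tx": 0,"ty": 0,"tz": 5,"twist": 0},
    {"claw": 15,"tx": 0,"ty": 0,"tz": 0,"twist": 0}
  ]
}}

```text
time_s: 6.0
tcp_pos: [0.6142, 0.3106, 0.0621]
tool_rot: [[-0.001, 1.0, -0.003], [1.0, 0.001, -0.001], [-0.001, -0.003, -1.0]]
ft_force: [-0.3, 0.2, -2.3]
finger_gap: 0.0265
grip_force: 40.4
```

Emit:
{"name": "step_arm", "arguments": {
  "rows": [
    {"claw": 15,"tx": 1,"ty": 2,"tz": 3,"twist": 0},
    {"claw": 15,"tx": 0,"ty": 0,"tz": 3,"twist": 0},
    {"claw": 15,"tx": 0,"ty": 0,"tz": 2,"twist": 0},
    {"claw": 15,"tx": 0,"ty": 0,"tz": 2,"twist": 0},
    {"claw": 15,"tx": 0,"ty": 0,"tz": 1,"twist": 0},
    {"claw": 15,"tx": 0,"ty": 0,"tz": 1,"twist": 0},
    {"claw": 15,"tx": 0,"ty": 0,"tz": 0.5,"twist": 0},
    {"claw": 15,"tx": 0,"ty": 0,"tz": 0,"twist": 0}
  ]
}}

```text
time_s: 6.67
tcp_pos: [0.6176, 0.3126, 0.0508]
tool_rot: [[-0.002, 1.0, -0.0], [1.0, 0.002, 0.0], [0.0, -0.0, -1.0]]
ft_force: [-0.8, -0.6, -2.7]
finger_gap: 0.0267
grip_force: 40.4
```

Emit:
{"name": "step_arm", "arguments": {
  "rows": [
    {"claw": 15,"tx": 0,"ty": 0,"tz": 0.7,"twist": 0},
    {"claw": 15,"tx": 0,"ty": 0,"tz": 0.7,"twist": 0},
    {"claw": 15,"tx": 0,"ty": 0,"tz": 0.7,"twist": 0},
    {"claw": 15,"tx": 0,"ty": 0,"tz": 0,"twist": 0},
    {"claw": 15,"tx": 0,"ty": 0,"tz": 0,"twist": 0}
  ]
}}

```text
time_s: 7.08
tcp_pos: [0.6178, 0.3127, 0.0492]
tool_rot: [[-0.002, 1.0, 0.0], [1.0, 0.002, 0.0], [0.0, 0.0, -1.0]]
ft_force: [-2.1, -1.2, 3.5]
finger_gap: 0.0267
grip_force: 40.9
```

Contact felt. I'll release and lift.

Emit:
{"name": "step_arm", "arguments": {
  "rows": [
    {"claw": 15,"tx": 0,"ty": 0,"tz": 0.3,"twist": 0},
    {"claw": 30,"tx": 0,"ty": 0,"tz": 0,"twist": 0},
    {"claw": 40,"tx": 0,"ty": 0,"tz": 0,"twist": 0},
    {"claw": 60,"tx": 0,"ty": 0,"tz": 0,"twist": 0},
    {"claw": 60,"tx": 0,"ty": 0,"tz": 0,"twist": 0},
    {"claw": 60,"tx": 0,"ty": 0,"tz": -10,"twist": 0},
    {"claw": 60,"tx": 0,"ty": 0,"tz": -25,"twist": 0},
    {"claw": 60,"tx": 0,"ty": 0,"tz": -35,"twist": 0},
    {"claw": 60,"tx": 0,"ty": 0,"tz": -35,"twist": 0},
    {"claw": 60,"tx": 0,"ty": 0,"tz": -35,"twist": 0},
    {"claw": 60,"tx": 0,"ty": 0,"tz": -35,"twist": 0},
    {"claw": 60,"tx": 0,"ty": 0,"tz": -20,"twist": 0}
  ]
}}

```text
time_s: 8.08
tcp_pos: [0.6183, 0.3129, 0.2489]
tool_rot: [[-0.002, 1.0, 0.005], [1.0, 0.002, 0.003], [0.003, 0.005, -1.0]]
ft_force: [0.3, 0.4, 0.3]
finger_gap: 0.0599
grip_force: 0.0
```

Run:
```python
from h import *
look('red',(.6165,.312),z=.032,save="pics/w4.png"); p,R,s=st();print(p,R); go([.437,-.32,.25])
```

```text
red ellipse c 617.4 312.5 axes 99.5 99.5 circ [617.5 312.5] 100.6
[0.61907988 0.31333137 0.25183806] [[-0.00168804  0.999964    0.0083156 ]
 [ 0.99998918  0.00165191  0.00434908]
 [ 0.00433519  0.00832285 -0.99995597]]
move tool mm [-633.  -183.1   -2.4] tcp [0.6191 0.3133 0.2518] t 8.13
```

View pics/w4.png

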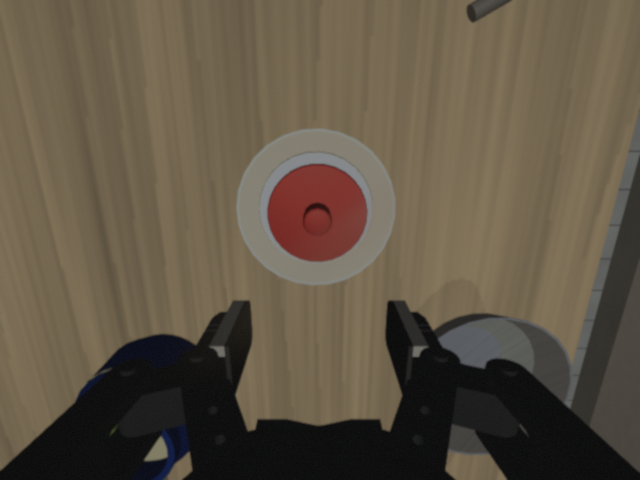

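Red lid stands centred on the plate at pixel (317,212). Next is the blue lid.

Emit:
{"name": "step_arm", "arguments": {
  "rows": [
    {"claw": 60,"tx": -30,"ty": -8,"tz": 0,"twist": 0},
    {"claw": 60,"tx": -37,"ty": -11,"tz": 0,"twist": 0},
    {"claw": 60,"tx": -37,"ty": -11,"tz": 0,"twist": 0},
    {"claw": 60,"tx": -37,"ty": -11,"tz": 0,"twist": 0},
    {"claw": 60,"tx": -37,"ty": -11,"tz": 0,"twist": 0},
    {"claw": 60,"tx": -37,"ty": -11,"tz": 0,"twist": 0},
    {"claw": 60,"tx": -37,"ty": -11,"tz": 0,"twist": 0},
    {"claw": 60,"tx": -37,"ty": -11,"tz": 0,"twist": 0},
    {"claw": 60,"tx": -37,"ty": -11,"tz": 0,"twist": 0},
    {"claw": 60,"tx": -37,"ty": -11,"tz": 0,"twist": 0},
    {"claw": 60,"tx": -37,"ty": -11,"tz": 0,"twist": 0},
    {"claw": 60,"tx": -37,"ty": -11,"tz": 0,"twist": 0}
  ]
}}

```text
time_s: 9.13
tcp_pos: [0.4885, -0.1262, 0.2441]
tool_rot: [[-0.002, 1.0, 0.001], [1.0, 0.002, -0.0], [-0.0, 0.001, -1.0]]
ft_force: [0.7, 0.1, 0.8]
finger_gap: 0.0599
grip_force: 0.0
```

Emit:
{"name": "step_arm", "arguments": {
  "rows": [
    {"claw": 60,"tx": -37,"ty": -11,"tz": 0,"twist": 0},
    {"claw": 60,"tx": -37,"ty": -11,"tz": 0,"twist": 0},
    {"claw": 60,"tx": -37,"ty": -11,"tz": 0,"twist": 0},
    {"claw": 60,"tx": -37,"ty": -11,"tz": 0,"twist": 0},
    {"claw": 60,"tx": -30,"ty": -9,"tz": 0,"twist": 0},
    {"claw": 60,"tx": -15,"ty": -4,"tz": 0,"twist": 0},
    {"claw": 60,"tx": 0,"ty": 0,"tz": 0,"twist": 0},
    {"claw": 60,"tx": 0,"ty": 0,"tz": 0,"twist": 0}
  ]
}}

```text
time_s: 9.8
tcp_pos: [0.4323, -0.3182, 0.2435]
tool_rot: [[0.0, 1.0, 0.0], [1.0, -0.0, 0.0], [0.0, 0.0, -1.0]]
ft_force: [0.4, 0.4, -0.9]
finger_gap: 0.0603
grip_force: 0.0
```

Run:
```python
from h import *
look('blue',(.44,-.325),save="pics/w5.png"); p,R,s=st();print(p,R,s['joint_positions'])
```

```text
blue ellipse c 435.8 -334.5 axes 92.4 101.9 circ [ 437.4 -332.5] 100.3
[ 0.43258676 -0.31743823  0.24356218] [[-8.90717547e-04  9.99999599e-01  9.67660606e-05]
 [ 9.99999503e-01  8.90674145e-04  4.47646668e-04]
 [ 4.47560302e-04  9.71647392e-05 -9.99999895e-01]] [-6.33291845e-01  2.57826370e-01  1.64861006e-02  1.32964297e+00
  4.18107018e-04  9.36613747e-01]
```

View pics/w5.png

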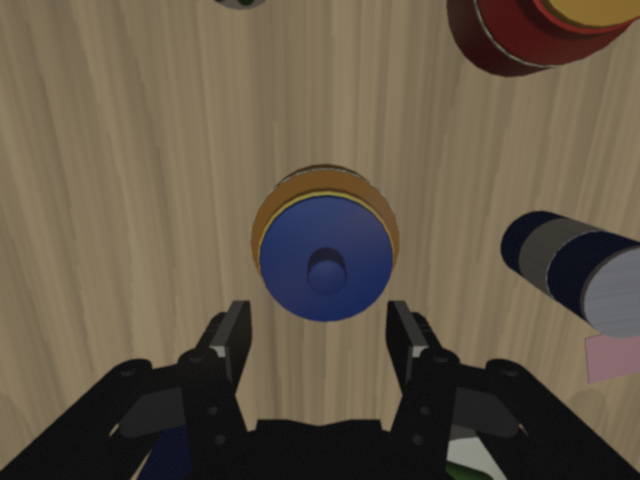

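The blue lid's flange is centred at about (326,258) and its knob at (326,277), which puts it near (0.438, −0.331).

Emit:
{"name": "step_arm", "arguments": {
  "rows": [
    {"claw": 60,"tx": -13.5,"ty": 5.5,"tz": 22,"twist": 0},
    {"claw": 60,"tx": 0,"ty": 0,"tz": 30,"twist": 0},
    {"claw": 60,"tx": 0,"ty": 0,"tz": 25,"twist": 0},
    {"claw": 60,"tx": 0,"ty": 0,"tz": 15,"twist": 0},
    {"claw": 60,"tx": 0,"ty": 0,"tz": 7,"twist": 0},
    {"claw": 60,"tx": 0,"ty": 0,"tz": 0,"twist": 0},
    {"claw": 60,"tx": 0,"ty": 0,"tz": 0,"twist": 0}
  ]
}}

```text
time_s: 10.43
tcp_pos: [0.4388, -0.3305, 0.1451]
tool_rot: [[-0.003, 1.0, 0.0], [1.0, 0.003, -0.0], [-0.0, 0.0, -1.0]]
ft_force: [0.3, 0.0, 0.0]
finger_gap: 0.0602
grip_force: 0.0
```

Run:
```python
from h import *
p,R,s=st();print(p)
im=optics.capture("wrist"); cv2.imwrite("pics/w6.png",im[:,:,::-1])
```

```text
[ 0.43881695 -0.33053147  0.14512021]
```

View pics/w6.png

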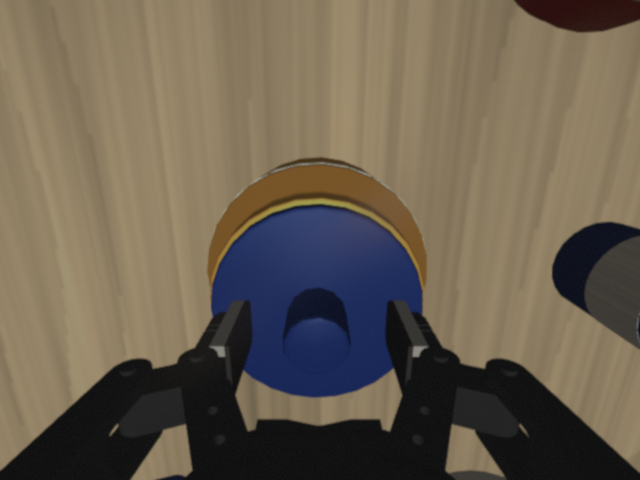

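Knob at (317,345), centred between the jaws. I'll grip, then lift.

Emit:
{"name": "step_arm", "arguments": {
  "rows": [
    {"claw": 15,"tx": 0,"ty": 0,"tz": 0,"twist": 0},
    {"claw": 15,"tx": 0,"ty": 0,"tz": 0,"twist": 0},
    {"claw": 15,"tx": 0,"ty": 0,"tz": 0,"twist": 0},
    {"claw": 15,"tx": 0,"ty": 0,"tz": 0,"twist": 0},
    {"claw": 15,"tx": 0,"ty": 0,"tz": 0,"twist": 0},
    {"claw": 15,"tx": 0,"ty": 0,"tz": 0,"twist": 0},
    {"claw": 15,"tx": 0,"ty": 0,"tz": -10,"twist": 0},
    {"claw": 15,"tx": 0,"ty": 0,"tz": -20,"twist": 0},
    {"claw": 15,"tx": 0,"ty": 0,"tz": -30,"twist": 0},
    {"claw": 15,"tx": 0,"ty": 0,"tz": -30,"twist": 0},
    {"claw": 15,"tx": 0,"ty": 0,"tz": 0,"twist": 0}
  ]
}}

```text
time_s: 11.4
tcp_pos: [0.4398, -0.3325, 0.2403]
tool_rot: [[-0.001, 1.0, 0.006], [1.0, 0.001, -0.005], [-0.005, 0.006, -1.0]]
ft_force: [1.0, -0.3, -2.8]
finger_gap: 0.0268
grip_force: 40.2
```

Emit:
{"name": "step_arm", "arguments": {
  "rows": [
    {"claw": 15,"tx": 20,"ty": -1,"tz": 0,"twist": 0},
    {"claw": 15,"tx": 33,"ty": -1,"tz": 0,"twist": 0},
    {"claw": 15,"tx": 36,"ty": -1,"tz": 0,"twist": 0},
    {"claw": 15,"tx": 36,"ty": -1,"tz": 0,"twist": 0},
    {"claw": 15,"tx": 36,"ty": -1,"tz": 0,"twist": 0},
    {"claw": 15,"tx": 36,"ty": -1,"tz": 0,"twist": 0},
    {"claw": 15,"tx": 36,"ty": -1,"tz": 0,"twist": 0},
    {"claw": 15,"tx": 36,"ty": -1,"tz": 0,"twist": 0},
    {"claw": 15,"tx": 33,"ty": -1,"tz": 0,"twist": 0},
    {"claw": 15,"tx": 20,"ty": -1,"tz": 0,"twist": 0},
    {"claw": 15,"tx": 0,"ty": 0,"tz": 0,"twist": 0},
    {"claw": 15,"tx": 0,"ty": 0,"tz": 0,"twist": 0}
  ]
}}

```text
time_s: 12.4
tcp_pos: [0.4274, -0.0083, 0.2344]
tool_rot: [[-0.004, 1.0, -0.0], [1.0, 0.004, -0.0], [-0.0, -0.0, -1.0]]
ft_force: [0.4, -0.4, -2.9]
finger_gap: 0.0268
grip_force: 40.0
```

Run:
```python
from h import *
look('blue',(.426,.1),z=.12,save="pics/w7.png"); p,R,s=st();print(p,R,s['grip_force'])
```

```text
blue ellipse c 425.9 96.1 axes 102.9 105.0 circ [426.1  96.3] 112.7
[ 0.42753811 -0.00908535  0.23438247] [[-2.92135224e-03  9.99995691e-01 -2.89580159e-04]
 [ 9.99995697e-01  2.92127483e-03 -2.67397811e-04]
 [-2.66550716e-04 -2.90360076e-04 -9.99999922e-01]] 40.01141130924225
```

View pics/w7.png

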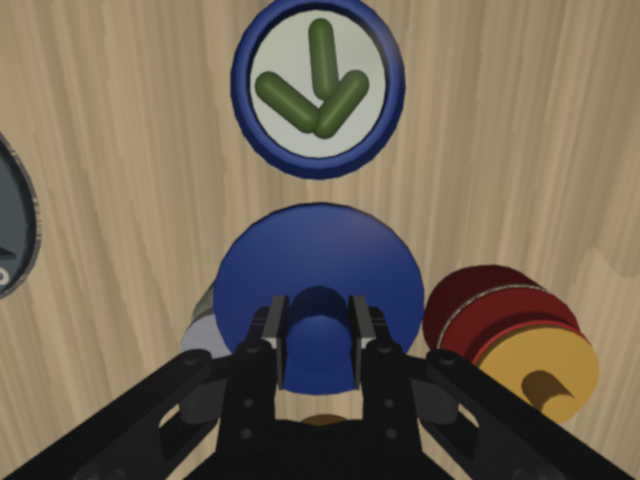

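The open blue crock is at (318,87), in line with the held lid. I'll move over it and descend to just above the rim.

Emit:
{"name": "step_arm", "arguments": {
  "rows": [
    {"claw": 15,"tx": 20,"ty": -1.5,"tz": 0,"twist": 0},
    {"claw": 15,"tx": 32,"ty": 0,"tz": 0,"twist": 0},
    {"claw": 15,"tx": 32,"ty": 0,"tz": 0,"twist": 0},
    {"claw": 15,"tx": 18,"ty": 0,"tz": 0,"twist": 0},
    {"claw": 15,"tx": 7.5,"ty": 0,"tz": 0,"twist": 0},
    {"claw": 15,"tx": 0,"ty": 0,"tz": 10,"twist": 0},
    {"claw": 15,"tx": 0,"ty": 0,"tz": 20,"twist": 0},
    {"claw": 15,"tx": 0,"ty": 0,"tz": 20,"twist": 0},
    {"claw": 15,"tx": 0,"ty": 0,"tz": 15,"twist": 0},
    {"claw": 15,"tx": 0,"ty": 0,"tz": 5,"twist": 0},
    {"claw": 15,"tx": 0,"ty": 0,"tz": 0,"twist": 0},
    {"claw": 15,"tx": 0,"ty": 0,"tz": 0,"twist": 0}
  ]
}}

```text
time_s: 13.45
tcp_pos: [0.4264, 0.0996, 0.1648]
tool_rot: [[-0.0, 1.0, -0.0], [1.0, 0.0, -0.0], [-0.0, -0.0, -1.0]]
ft_force: [-0.1, 0.0, -3.0]
finger_gap: 0.0266
grip_force: 40.0
```

Emit:
{"name": "step_arm", "arguments": {
  "rows": [
    {"claw": 15,"tx": 1,"ty": 0,"tz": 4,"twist": 0},
    {"claw": 15,"tx": 0,"ty": 0,"tz": 4,"twist": 0},
    {"claw": 15,"tx": 0,"ty": 0,"tz": 4,"twist": 0},
    {"claw": 15,"tx": 0,"ty": 0,"tz": 2.5,"twist": 0},
    {"claw": 15,"tx": 0,"ty": 0,"tz": 1.5,"twist": 0},
    {"claw": 15,"tx": 0,"ty": 0,"tz": 1,"twist": 0},
    {"claw": 15,"tx": 0,"ty": 0,"tz": 1,"twist": 0},
    {"claw": 15,"tx": 0,"ty": 0,"tz": 0.7,"twist": 0},
    {"claw": 15,"tx": 0,"ty": 0,"tz": 0.5,"twist": 0},
    {"claw": 15,"tx": 0,"ty": 0,"tz": 0,"twist": 0},
    {"claw": 15,"tx": 0,"ty": 0,"tz": 0,"twist": 0}
  ]
}}

```text
time_s: 14.37
tcp_pos: [0.4261, 0.1014, 0.1455]
tool_rot: [[-0.002, 1.0, 0.0], [1.0, 0.002, 0.0], [0.0, 0.0, -1.0]]
ft_force: [-1.4, 0.9, 1.4]
finger_gap: 0.0268
grip_force: 40.5
```

Seated height reached with light contact. I'll release and raise.

Emit:
{"name": "step_arm", "arguments": {
  "rows": [
    {"claw": 15,"tx": 0,"ty": 0,"tz": 0.4,"twist": 0},
    {"claw": 15,"tx": 0,"ty": 0,"tz": 0,"twist": 0},
    {"claw": 30,"tx": 0,"ty": 0,"tz": 0,"twist": 0},
    {"claw": 40,"tx": 0,"ty": 0,"tz": 0,"twist": 0},
    {"claw": 60,"tx": 0,"ty": 0,"tz": 0,"twist": 0},
    {"claw": 60,"tx": 0,"ty": 0,"tz": 0,"twist": 0},
    {"claw": 60,"tx": 0,"ty": 0,"tz": -10,"twist": 0},
    {"claw": 60,"tx": 0,"ty": 0,"tz": -25,"twist": 0},
    {"claw": 60,"tx": 0,"ty": 0,"tz": -30,"twist": 0},
    {"claw": 60,"tx": 0,"ty": 0,"tz": -25,"twist": 0},
    {"claw": 60,"tx": 0,"ty": 0,"tz": -10,"twist": 0},
    {"claw": 60,"tx": 0,"ty": 0,"tz": 0,"twist": 0}
  ]
}}

```text
time_s: 15.37
tcp_pos: [0.4273, 0.1016, 0.2471]
tool_rot: [[-0.002, 1.0, 0.004], [1.0, 0.002, 0.001], [0.001, 0.004, -1.0]]
ft_force: [0.5, -0.1, -1.2]
finger_gap: 0.06
grip_force: 0.0
```

Run:
```python
from h import *
look('blue',(.426,.1),save="pics/w8.png"); p,R,s=st();print(p); go([.595,-.125,.245])
```

```text
blue ellipse c 422.3 108.3 axes 99.1 119.2 circ [425.9 108.5] 116.9
[0.42669325 0.10144724 0.24551932]
move tool mm [-226.7  167.9    0.7] tcp [0.4267 0.1014 0.2455] t 15.42
```

View pics/w8.png

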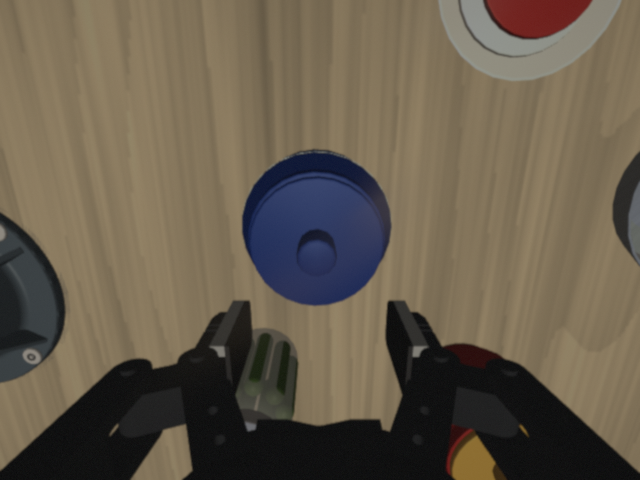

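Blue lid sits flush and concentric on the blue crock at (318,237). On to the yellow lid.

Emit:
{"name": "step_arm", "arguments": {
  "rows": [
    {"claw": 60,"tx": -20,"ty": 14,"tz": 0,"twist": 0},
    {"claw": 60,"tx": -30,"ty": 23,"tz": 0,"twist": 0},
    {"claw": 60,"tx": -32,"ty": 24,"tz": 0,"twist": 0},
    {"claw": 60,"tx": -32,"ty": 24,"tz": 0,"twist": 0},
    {"claw": 60,"tx": -32,"ty": 24,"tz": 0,"twist": 0},
    {"claw": 60,"tx": -32,"ty": 24,"tz": 0,"twist": 0},
    {"claw": 60,"tx": -30,"ty": 22,"tz": 0,"twist": 0},
    {"claw": 60,"tx": -15,"ty": 11,"tz": 0,"twist": 0},
    {"claw": 60,"tx": 0,"ty": 0,"tz": 0,"twist": 0},
    {"claw": 60,"tx": 0,"ty": 0,"tz": 0,"twist": 0}
  ]
}}

```text
time_s: 16.25
tcp_pos: [0.5919, -0.1221, 0.2425]
tool_rot: [[0.0, 1.0, -0.003], [1.0, -0.0, 0.001], [0.001, -0.003, -1.0]]
ft_force: [-0.7, -0.3, -0.4]
finger_gap: 0.0606
grip_force: 0.0
```

Run:
```python
from h import *
look('yellow',(.6,-.125),save="pics/w9.png"); p,R,s=st();print(p)
```

```text
yellow ellipse c 607.2 -124.5 axes 100.8 101.4 circ [ 607.2 -124.5] 102.3
[ 0.59155501 -0.12123308  0.24310662]
```

Emit:
{"name": "step_arm", "arguments": {
  "rows": [
    {"claw": 60,"tx": -3,"ty": 15,"tz": 20,"twist": 0},
    {"claw": 60,"tx": 0,"ty": 0,"tz": 30,"twist": 0},
    {"claw": 60,"tx": 0,"ty": 0,"tz": 26,"twist": 0},
    {"claw": 60,"tx": 0,"ty": 0,"tz": 15,"twist": 0},
    {"claw": 60,"tx": 0,"ty": 0,"tz": 7,"twist": 0},
    {"claw": 60,"tx": 0,"ty": 0,"tz": 0,"twist": 0},
    {"claw": 60,"tx": 0,"ty": 0,"tz": 0,"twist": 0}
  ]
}}

```text
time_s: 16.88
tcp_pos: [0.6072, -0.1236, 0.1475]
tool_rot: [[-0.003, 1.0, 0.0], [1.0, 0.003, 0.0], [0.0, 0.0, -1.0]]
ft_force: [0.1, 0.3, 0.6]
finger_gap: 0.0599
grip_force: 0.0
```

Run:
```python
from h import *
look('yellow',(.6,-.125),save="pics/w10.png"); p,R,s=st();print(p)
```

```text
yellow ellipse c 607.2 -122.6 axes 91.7 103.2 circ [ 607.4 -123.9] 102.1
[ 0.60774215 -0.12390907  0.14811753]
```

View pics/w10.png

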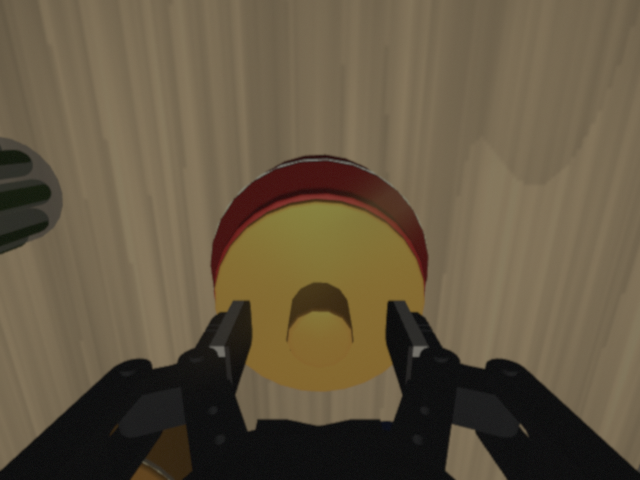

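The knob at (320,338) is centred between the jaws. I'll lower 3 mm, grip and lift.

Emit:
{"name": "step_arm", "arguments": {
  "rows": [
    {"claw": 60,"tx": 0,"ty": 0,"tz": 3,"twist": 0},
    {"claw": 60,"tx": 0,"ty": 0,"tz": 0,"twist": 0},
    {"claw": 15,"tx": 0,"ty": 0,"tz": 0,"twist": 0},
    {"claw": 15,"tx": 0,"ty": 0,"tz": 0,"twist": 0},
    {"claw": 15,"tx": 0,"ty": 0,"tz": 0,"twist": 0},
    {"claw": 15,"tx": 0,"ty": 0,"tz": 0,"twist": 0},
    {"claw": 15,"tx": 0,"ty": 0,"tz": 0,"twist": 0},
    {"claw": 15,"tx": 0,"ty": 0,"tz": 0,"twist": 0},
    {"claw": 15,"tx": 0,"ty": 0,"tz": 0,"twist": 0}
  ]
}}

```text
time_s: 17.68
tcp_pos: [0.6076, -0.1245, 0.1442]
tool_rot: [[-0.002, 1.0, 0.001], [1.0, 0.002, -0.0], [-0.0, 0.001, -1.0]]
ft_force: [-1.5, -0.2, 6.2]
finger_gap: 0.0268
grip_force: 39.1
```

Emit:
{"name": "step_arm", "arguments": {
  "rows": [
    {"claw": 15,"tx": 0,"ty": 0,"tz": -10,"twist": 0},
    {"claw": 15,"tx": 0,"ty": 0,"tz": -20,"twist": 0},
    {"claw": 15,"tx": 0,"ty": 0,"tz": -30,"twist": 0},
    {"claw": 15,"tx": 0,"ty": 0,"tz": -20,"twist": 0},
    {"claw": 15,"tx": 0,"ty": 0,"tz": -10,"twist": 0},
    {"claw": 15,"tx": -13,"ty": -24,"tz": 0,"twist": 0},
    {"claw": 15,"tx": -16,"ty": -32,"tz": 0,"twist": 0},
    {"claw": 15,"tx": -18,"ty": -34,"tz": 0,"twist": 0},
    {"claw": 15,"tx": -18,"ty": -34,"tz": 0,"twist": 0},
    {"claw": 15,"tx": -15,"ty": -28,"tz": 0,"twist": 0},
    {"claw": 15,"tx": -10,"ty": -16,"tz": 0,"twist": 0},
    {"claw": 15,"tx": 0,"ty": 0,"tz": 0,"twist": 0}
  ]
}}

```text
time_s: 18.68
tcp_pos: [0.436, -0.2158, 0.2336]
tool_rot: [[0.001, 1.0, -0.002], [1.0, -0.001, 0.0], [0.0, -0.002, -1.0]]
ft_force: [0.5, 0.4, -2.3]
finger_gap: 0.0267
grip_force: 40.3
```

Run:
```python
from h import *
look('yellow',(.438,-.331),z=.12,save="pics/w11.png"); p,R,s=st();print(p); go([.438,-.331,.235])
```

```text
yellow ellipse c 433.7 -368.8 axes 29.7 71.3 circ [ 435.1 -364.8] 78.7
yellow ellipse c 435.2 -260.1 axes 154.8 162.7 circ [ 434.4 -266.2] 170.1
[ 0.43777431 -0.2153036   0.23368333]
move tool mm [-115.7    0.3   -1.4] tcp [ 0.4378 -0.2153  0.2337] t 18.73
```

View pics/w11.png

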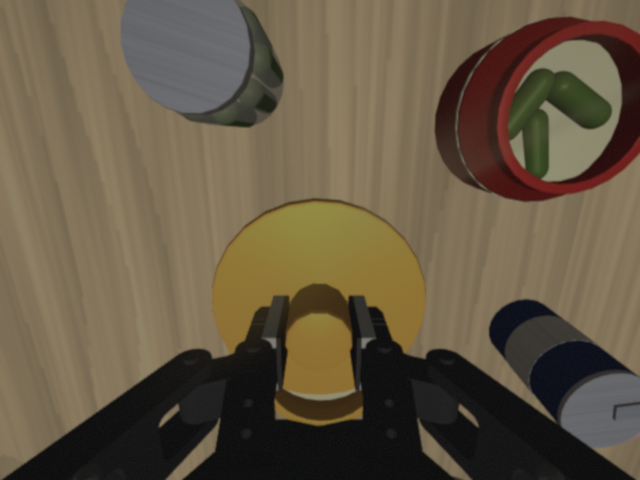

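The yellow lid is held level. The yellow crock is hidden behind the gripper, so I'll use the blue lid's pick position, (0.4385, −0.3305).

Emit:
{"name": "step_arm", "arguments": {
  "rows": [
    {"claw": 15,"tx": -20,"ty": 0.7,"tz": 0,"twist": 0},
    {"claw": 15,"tx": -32,"ty": 0,"tz": 0,"twist": 0},
    {"claw": 15,"tx": -33,"ty": 0,"tz": 0,"twist": 0},
    {"claw": 15,"tx": -20,"ty": 0,"tz": 0,"twist": 0},
    {"claw": 15,"tx": -10,"ty": 0,"tz": 0,"twist": 0},
    {"claw": 15,"tx": 0,"ty": 0,"tz": 10,"twist": 0},
    {"claw": 15,"tx": 0,"ty": 0,"tz": 20,"twist": 0},
    {"claw": 15,"tx": 0,"ty": 0,"tz": 20,"twist": 0},
    {"claw": 15,"tx": 0,"ty": 0,"tz": 14,"twist": 0},
    {"claw": 15,"tx": 0,"ty": 0,"tz": 5,"twist": 0},
    {"claw": 15,"tx": 0,"ty": 0,"tz": 0,"twist": 0},
    {"claw": 15,"tx": 0,"ty": 0,"tz": 0,"twist": 0}
  ]
}}

```text
time_s: 19.73
tcp_pos: [0.4407, -0.3289, 0.1649]
tool_rot: [[-0.003, 1.0, -0.0], [1.0, 0.003, 0.001], [0.001, -0.0, -1.0]]
ft_force: [0.5, -0.2, -2.7]
finger_gap: 0.0264
grip_force: 40.3
```

Emit:
{"name": "step_arm", "arguments": {
  "rows": [
    {"claw": 15,"tx": -1.5,"ty": -2,"tz": 4,"twist": 0},
    {"claw": 15,"tx": 0,"ty": 0,"tz": 4,"twist": 0},
    {"claw": 15,"tx": 0,"ty": 0,"tz": 4,"twist": 0},
    {"claw": 15,"tx": 0,"ty": 0,"tz": 2.5,"twist": 0},
    {"claw": 15,"tx": 0,"ty": 0,"tz": 1.5,"twist": 0},
    {"claw": 15,"tx": 0,"ty": 0,"tz": 1,"twist": 0},
    {"claw": 15,"tx": 0,"ty": 0,"tz": 1,"twist": 0},
    {"claw": 15,"tx": 0,"ty": 0,"tz": 0.7,"twist": 0},
    {"claw": 15,"tx": 0,"ty": 0,"tz": 0.5,"twist": 0},
    {"claw": 15,"tx": 0,"ty": 0,"tz": 0.5,"twist": 0},
    {"claw": 15,"tx": 0,"ty": 0,"tz": 0,"twist": 0},
    {"claw": 15,"tx": 0,"ty": 0,"tz": 0,"twist": 0}
  ]
}}

```text
time_s: 20.73
tcp_pos: [0.4385, -0.3312, 0.1451]
tool_rot: [[-0.002, 1.0, 0.0], [1.0, 0.002, 0.0], [0.0, 0.0, -1.0]]
ft_force: [0.8, -0.1, -2.4]
finger_gap: 0.0266
grip_force: 40.3
```

Emit:
{"name": "step_arm", "arguments": {
  "rows": [
    {"claw": 15,"tx": 0,"ty": 0,"tz": 0.5,"twist": 0},
    {"claw": 15,"tx": 0,"ty": 0,"tz": 0.5,"twist": 0},
    {"claw": 15,"tx": 0,"ty": 0,"tz": 0.3,"twist": 0},
    {"claw": 15,"tx": 0,"ty": 0,"tz": 0,"twist": 0},
    {"claw": 15,"tx": 0,"ty": 0,"tz": 0,"twist": 0}
  ]
}}

```text
time_s: 21.15
tcp_pos: [0.4385, -0.3314, 0.1443]
tool_rot: [[-0.002, 1.0, 0.001], [1.0, 0.002, -0.001], [-0.001, 0.001, -1.0]]
ft_force: [-2.3, -1.2, 4.8]
finger_gap: 0.0266
grip_force: 41.1
```

Contact at seated height. I'll release and raise.

Emit:
{"name": "step_arm", "arguments": {
  "rows": [
    {"claw": 30,"tx": 0,"ty": 0,"tz": 0,"twist": 0},
    {"claw": 40,"tx": 0,"ty": 0,"tz": 0,"twist": 0},
    {"claw": 60,"tx": 0,"ty": 0,"tz": 0,"twist": 0},
    {"claw": 60,"tx": 0,"ty": 0,"tz": 0,"twist": 0},
    {"claw": 60,"tx": 0,"ty": 0,"tz": -10,"twist": 0},
    {"claw": 60,"tx": 0,"ty": 0,"tz": -25,"twist": 0},
    {"claw": 60,"tx": 0,"ty": 0,"tz": -30,"twist": 0},
    {"claw": 60,"tx": 0,"ty": 0,"tz": -25,"twist": 0},
    {"claw": 60,"tx": 0,"ty": 0,"tz": -12,"twist": 0},
    {"claw": 60,"tx": 0,"ty": 0,"tz": 0,"twist": 0}
  ]
}}

```text
time_s: 21.98
tcp_pos: [0.4396, -0.332, 0.2496]
tool_rot: [[-0.002, 1.0, 0.004], [1.0, 0.002, -0.003], [-0.003, 0.004, -1.0]]
ft_force: [0.2, 0.3, -1.2]
finger_gap: 0.0598
grip_force: 0.0
```

Run:
```python
from h import *
look('yellow',(.4385,-.331),save="pics/w12.png"); p,R,s=st();print(p); go([.6175,.3125,.25])
```

```text
yellow ellipse c 437.8 -324.1 axes 110.1 116.1 circ [ 438.1 -324.6] 117.0
[ 0.43909046 -0.33160729  0.2475595 ]
move tool mm [643.8 179.5  -3.1] tcp [ 0.4391 -0.3316  0.2476] t 22.03
```

View pics/w12.png

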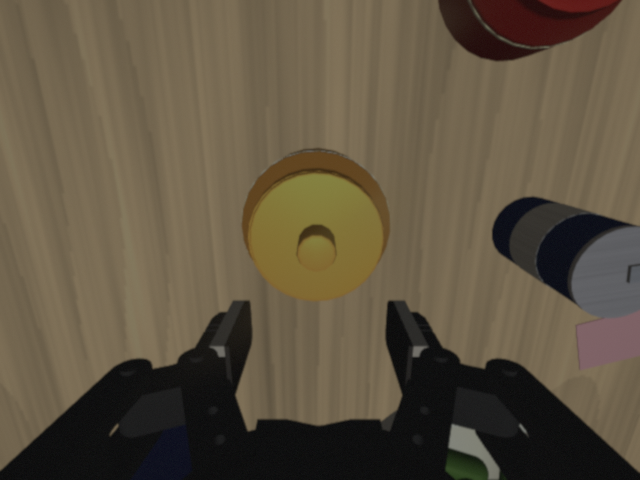

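Yellow lid flush on the yellow crock at (318,235). Back to the plate for the red lid.

Emit:
{"name": "step_arm", "arguments": {
  "rows": [
    {"claw": 60,"tx": 28,"ty": 8,"tz": 0,"twist": 0},
    {"claw": 60,"tx": 37,"ty": 10,"tz": 0,"twist": 0},
    {"claw": 60,"tx": 37,"ty": 10,"tz": 0,"twist": 0},
    {"claw": 60,"tx": 37,"ty": 10,"tz": 0,"twist": 0},
    {"claw": 60,"tx": 37,"ty": 10,"tz": 0,"twist": 0},
    {"claw": 60,"tx": 37,"ty": 10,"tz": 0,"twist": 0},
    {"claw": 60,"tx": 37,"ty": 10,"tz": 0,"twist": 0},
    {"claw": 60,"tx": 37,"ty": 10,"tz": 0,"twist": 0},
    {"claw": 60,"tx": 37,"ty": 10,"tz": 0,"twist": 0},
    {"claw": 60,"tx": 37,"ty": 10,"tz": 0,"twist": 0},
    {"claw": 60,"tx": 37,"ty": 11,"tz": 0,"twist": 0},
    {"claw": 60,"tx": 37,"ty": 11,"tz": 0,"twist": 0}
  ]
}}

```text
time_s: 23.03
tcp_pos: [0.5572, 0.1059, 0.2447]
tool_rot: [[-0.002, 1.0, -0.002], [1.0, 0.002, -0.0], [-0.0, -0.002, -1.0]]
ft_force: [1.0, -0.1, -0.4]
finger_gap: 0.0602
grip_force: 0.0
```

Emit:
{"name": "step_arm", "arguments": {
  "rows": [
    {"claw": 60,"tx": 37,"ty": 10,"tz": 0,"twist": 0},
    {"claw": 60,"tx": 37,"ty": 10,"tz": 0,"twist": 0},
    {"claw": 60,"tx": 37,"ty": 10,"tz": 0,"twist": 0},
    {"claw": 60,"tx": 37,"ty": 10,"tz": 0,"twist": 0},
    {"claw": 60,"tx": 36,"ty": 9,"tz": 0,"twist": 0},
    {"claw": 60,"tx": 16,"ty": 4,"tz": 0,"twist": 0},
    {"claw": 60,"tx": 0,"ty": 0,"tz": 0,"twist": 0},
    {"claw": 60,"tx": 0,"ty": 0,"tz": 0,"twist": 0}
  ]
}}

```text
time_s: 23.7
tcp_pos: [0.6098, 0.3048, 0.2438]
tool_rot: [[-0.003, 1.0, -0.003], [1.0, 0.003, -0.001], [-0.001, -0.003, -1.0]]
ft_force: [0.6, -0.3, 0.2]
finger_gap: 0.0602
grip_force: 0.0
```

Run:
```python
from h import *
look('red',(.6175,.3125),z=.032,save="pics/w13.png"); p,R,s=st();print(p); go([.6175,.3125,.0487])
```

```text
red ellipse c 617.4 312.7 axes 99.3 99.3 circ [617.4 312.6] 100.5
[0.60982202 0.30378537 0.24447822]
move tool mm [  8.9   8.1 195.8] tcp [0.6098 0.3038 0.2445] t 23.75
```

Emit:
{"name": "step_arm", "arguments": {
  "rows": [
    {"claw": 60,"tx": 8.5,"ty": 8,"tz": 20,"twist": 0},
    {"claw": 60,"tx": 0,"ty": 0,"tz": 32,"twist": 0},
    {"claw": 60,"tx": 0,"ty": 0,"tz": 35,"twist": 0},
    {"claw": 60,"tx": 0,"ty": 0,"tz": 35,"twist": 0},
    {"claw": 60,"tx": 0,"ty": 0,"tz": 32,"twist": 0},
    {"claw": 60,"tx": 0,"ty": 0,"tz": 20,"twist": 0},
    {"claw": 60,"tx": 0,"ty": 0,"tz": 12,"twist": 0},
    {"claw": 60,"tx": 0,"ty": 0,"tz": 6,"twist": 0},
    {"claw": 60,"tx": 0,"ty": 0,"tz": 0,"twist": 0},
    {"claw": 60,"tx": 0,"ty": 0,"tz": 0,"twist": 0}
  ]
}}

```text
time_s: 24.58
tcp_pos: [0.6187, 0.3118, 0.0546]
tool_rot: [[-0.001, 1.0, 0.0], [1.0, 0.001, 0.0], [0.0, 0.0, -1.0]]
ft_force: [0.1, 0.2, 0.2]
finger_gap: 0.0602
grip_force: 0.0
```

Emit:
{"name": "step_arm", "arguments": {
  "rows": [
    {"claw": 60,"tx": 0.5,"ty": -1,"tz": 3,"twist": 0},
    {"claw": 60,"tx": 0,"ty": 0,"tz": 2.5,"twist": 0},
    {"claw": 60,"tx": 0,"ty": 0,"tz": 0,"twist": 0},
    {"claw": 15,"tx": 0,"ty": 0,"tz": 0,"twist": 0},
    {"claw": 15,"tx": 0,"ty": 0,"tz": 0,"twist": 0},
    {"claw": 15,"tx": 0,"ty": 0,"tz": 0,"twist": 0},
    {"claw": 15,"tx": 0,"ty": 0,"tz": 0,"twist": 0},
    {"claw": 15,"tx": 0,"ty": 0,"tz": 0,"twist": 0},
    {"claw": 15,"tx": 0,"ty": 0,"tz": 0,"twist": 0},
    {"claw": 15,"tx": 0,"ty": 0,"tz": 0,"twist": 0}
  ]
}}

```text
time_s: 25.42
tcp_pos: [0.6176, 0.3133, 0.0488]
tool_rot: [[-0.002, 1.0, 0.001], [1.0, 0.002, 0.0], [0.0, 0.001, -1.0]]
ft_force: [-1.1, -0.6, 4.8]
finger_gap: 0.0269
grip_force: 39.9
```

Emit:
{"name": "step_arm", "arguments": {
  "rows": [
    {"claw": 15,"tx": 0,"ty": 0,"tz": -8,"twist": 0},
    {"claw": 15,"tx": 0,"ty": 0,"tz": -18,"twist": 0},
    {"claw": 15,"tx": 0,"ty": 0,"tz": -30,"twist": 0},
    {"claw": 15,"tx": 0,"ty": 0,"tz": -34,"twist": 0},
    {"claw": 15,"tx": 0,"ty": 0,"tz": -34,"twist": 0},
    {"claw": 15,"tx": 0,"ty": 0,"tz": -30,"twist": 0},
    {"claw": 15,"tx": 0,"ty": 0,"tz": -20,"twist": 0},
    {"claw": 15,"tx": 0,"ty": 0,"tz": -12,"twist": 0},
    {"claw": 15,"tx": -14,"ty": 0,"tz": 0,"twist": 0},
    {"claw": 15,"tx": -28,"ty": 0,"tz": 0,"twist": 0},
    {"claw": 15,"tx": -35,"ty": -1,"tz": 0,"twist": 0},
    {"claw": 15,"tx": -35,"ty": -1,"tz": 0,"twist": 0}
  ]
}}

```text
time_s: 26.42
tcp_pos: [0.6146, 0.1998, 0.233]
tool_rot: [[-0.003, 1.0, -0.002], [1.0, 0.003, -0.001], [-0.001, -0.002, -1.0]]
ft_force: [1.2, -0.0, -2.1]
finger_gap: 0.0269
grip_force: 39.9
```

Emit:
{"name": "step_arm", "arguments": {
  "rows": [
    {"claw": 15,"tx": -36,"ty": -1,"tz": 0,"twist": 0},
    {"claw": 15,"tx": -36,"ty": -1,"tz": 0,"twist": 0},
    {"claw": 15,"tx": -36,"ty": -1,"tz": 0,"twist": 0},
    {"claw": 15,"tx": -36,"ty": -1,"tz": 0,"twist": 0},
    {"claw": 15,"tx": -36,"ty": -1,"tz": 0,"twist": 0},
    {"claw": 15,"tx": -36,"ty": -1,"tz": 0,"twist": 0},
    {"claw": 15,"tx": -36,"ty": -1,"tz": 0,"twist": 0},
    {"claw": 15,"tx": -30,"ty": -1,"tz": 0,"twist": 0},
    {"claw": 15,"tx": -20,"ty": 0,"tz": 0,"twist": 0},
    {"claw": 15,"tx": -10,"ty": 0,"tz": 0,"twist": 0},
    {"claw": 15,"tx": 0,"ty": 0,"tz": 0,"twist": 0},
    {"claw": 15,"tx": 0,"ty": 0,"tz": 0,"twist": 0}
  ]
}}

```text
time_s: 27.42
tcp_pos: [0.6075, -0.1111, 0.2336]
tool_rot: [[-0.001, 1.0, -0.001], [1.0, 0.001, 0.001], [0.001, -0.001, -1.0]]
ft_force: [-0.1, 0.4, -2.7]
finger_gap: 0.0264
grip_force: 39.9
```

Run:
```python
from h import *
p,R,s=st(); go([.607,-.1245,.165]); print(s['grip_force'],s['ft_force'])
```

```text
move tool mm [-13.5  -0.4  68.6] tcp [ 0.6075 -0.1111  0.2336] t 27.42
39.89676117897034 [-0.09777565  0.43000788 -2.72048704]
```

Emit:
{"name": "step_arm", "arguments": {
  "rows": [
    {"claw": 15,"tx": -9,"ty": 0,"tz": 0,"twist": 0},
    {"claw": 15,"tx": -4.5,"ty": 0,"tz": 0,"twist": 0},
    {"claw": 15,"tx": 0,"ty": 0,"tz": 10,"twist": 0},
    {"claw": 15,"tx": 0,"ty": 0,"tz": 20,"twist": 0},
    {"claw": 15,"tx": 0,"ty": 0,"tz": 20,"twist": 0},
    {"claw": 15,"tx": 0,"ty": 0,"tz": 14,"twist": 0},
    {"claw": 15,"tx": 0,"ty": 0,"tz": 5,"twist": 0},
    {"claw": 15,"tx": 0,"ty": 0,"tz": 0,"twist": 0},
    {"claw": 15,"tx": 0,"ty": 0,"tz": 0,"twist": 0}
  ]
}}

```text
time_s: 28.17
tcp_pos: [0.6083, -0.1241, 0.1655]
tool_rot: [[-0.002, 1.0, 0.0], [1.0, 0.002, 0.0], [0.0, 0.0, -1.0]]
ft_force: [-0.1, 0.6, -2.3]
finger_gap: 0.0269
grip_force: 39.9
```

Emit:
{"name": "step_arm", "arguments": {
  "rows": [
    {"claw": 15,"tx": 0,"ty": -1,"tz": 4,"twist": 0},
    {"claw": 15,"tx": 0,"ty": 0,"tz": 4,"twist": 0},
    {"claw": 15,"tx": 0,"ty": 0,"tz": 4,"twist": 0},
    {"claw": 15,"tx": 0,"ty": 0,"tz": 2.5,"twist": 0},
    {"claw": 15,"tx": 0,"ty": 0,"tz": 1.5,"twist": 0},
    {"claw": 15,"tx": 0,"ty": 0,"tz": 1,"twist": 0},
    {"claw": 15,"tx": 0,"ty": 0,"tz": 1,"twist": 0},
    {"claw": 15,"tx": 0,"ty": 0,"tz": 1,"twist": 0},
    {"claw": 15,"tx": 0,"ty": 0,"tz": 0.7,"twist": 0},
    {"claw": 15,"tx": 0,"ty": 0,"tz": 0.5,"twist": 0},
    {"claw": 15,"tx": 0,"ty": 0,"tz": 0,"twist": 0},
    {"claw": 15,"tx": 0,"ty": 0,"tz": 0,"twist": 0}
  ]
}}

```text
time_s: 29.17
tcp_pos: [0.6071, -0.1244, 0.1451]
tool_rot: [[-0.002, 1.0, -0.0], [1.0, 0.002, 0.0], [0.0, -0.0, -1.0]]
ft_force: [0.1, 0.5, -2.4]
finger_gap: 0.0266
grip_force: 39.9
```

Emit:
{"name": "step_arm", "arguments": {
  "rows": [
    {"claw": 15,"tx": 0,"ty": 0,"tz": 0.4,"twist": 0},
    {"claw": 15,"tx": 0,"ty": 0,"tz": 0.4,"twist": 0},
    {"claw": 15,"tx": 0,"ty": 0,"tz": 0.4,"twist": 0},
    {"claw": 15,"tx": 0,"ty": 0,"tz": 0,"twist": 0},
    {"claw": 15,"tx": 0,"ty": 0,"tz": 0,"twist": 0}
  ]
}}

```text
time_s: 29.58
tcp_pos: [0.6072, -0.1244, 0.1442]
tool_rot: [[-0.002, 1.0, 0.0], [1.0, 0.002, 0.0], [0.0, 0.0, -1.0]]
ft_force: [-0.1, 1.0, 0.6]
finger_gap: 0.0269
grip_force: 40.4
```

Light contact. I'll press a hair further, release and withdraw.

Emit:
{"name": "step_arm", "arguments": {
  "rows": [
    {"claw": 15,"tx": 0,"ty": 0,"tz": 0.4,"twist": 0},
    {"claw": 15,"tx": 0,"ty": 0,"tz": 0,"twist": 0},
    {"claw": 30,"tx": 0,"ty": 0,"tz": 0,"twist": 0},
    {"claw": 40,"tx": 0,"ty": 0,"tz": 0,"twist": 0},
    {"claw": 60,"tx": 0,"ty": 0,"tz": 0,"twist": 0},
    {"claw": 60,"tx": 0,"ty": 0,"tz": 0,"twist": 0},
    {"claw": 60,"tx": 0,"ty": 0,"tz": -10,"twist": 0},
    {"claw": 60,"tx": 0,"ty": 0,"tz": -25,"twist": 0},
    {"claw": 60,"tx": 0,"ty": 0,"tz": -30,"twist": 0},
    {"claw": 60,"tx": 0,"ty": 0,"tz": -30,"twist": 0},
    {"claw": 60,"tx": 0,"ty": 0,"tz": -20,"twist": 0},
    {"claw": 60,"tx": 0,"ty": 0,"tz": -10,"twist": 0}
  ]
}}

```text
time_s: 30.58
tcp_pos: [0.6079, -0.1246, 0.2724]
tool_rot: [[-0.002, 1.0, 0.004], [1.0, 0.002, -0.001], [-0.001, 0.004, -1.0]]
ft_force: [0.2, 0.1, 0.1]
finger_gap: 0.06
grip_force: 0.0
```

Emit:
{"name": "step_arm", "arguments": {
  "rows": [
    {"claw": 60,"tx": 10,"ty": -20,"tz": -5,"twist": 0},
    {"claw": 60,"tx": 10,"ty": -32,"tz": -5,"twist": 0},
    {"claw": 60,"tx": 10,"ty": -35,"tz": -5,"twist": 0},
    {"claw": 60,"tx": 10,"ty": -35,"tz": -5,"twist": 0},
    {"claw": 60,"tx": 10,"ty": -35,"tz": -5,"twist": 0},
    {"claw": 60,"tx": 10,"ty": -30,"tz": -5,"twist": 0},
    {"claw": 60,"tx": 5,"ty": -15,"tz": 0,"twist": 0},
    {"claw": 60,"tx": 0,"ty": 0,"tz": 0,"twist": 0}
  ]
}}

```text
time_s: 31.25
tcp_pos: [0.4019, -0.0589, 0.2993]
tool_rot: [[-0.002, 1.0, 0.0], [1.0, 0.002, 0.0], [0.0, 0.0, -1.0]]
ft_force: [0.9, -0.2, -0.3]
finger_gap: 0.0601
grip_force: 0.0
```

Run:
```python
from h import *
cv2.imwrite("pics/end.png",optics.capture("side")[:,:,::-1]); p,R,s=st();print(p,s['ft_force'])
```

```text
[ 0.40379381 -0.05937762  0.29909971] [-0.26068771 -1.14818348  0.3094439 ]
```

View pics/end.png

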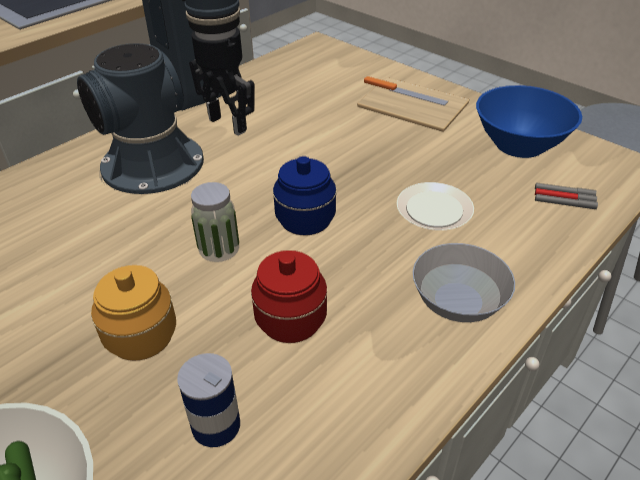

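All three lids sit flush on their own crocks: blue (304,195), red (289,295) and yellow (133,310). Everything else is where it was, so I'm handing in.

```bash
python3 -c "
from cell import r
print(r.job_done())"
```

```text
the job is handed in; nothing more can be done
None
```

All three lids are seated on the crocks of their own colour and let go, with the plate empty and nothing else moved in the last camera view; the job is handed in at about 31 s of robot time (limit 106 s).

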